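# Show the mixer cartridge's seals to the phone

## Task

Lift the loosened hexagonal nickel-plated nut off the mixer valve and lay it flat in the red parts tray without dropping it, then draw the white cartridge out of the valve. Hold the cartridge up in the air in front of the phone for the colleague on the video call: its underside with the three seals squarely facing the phone's front camera, centred on the lens and about 12 cm straight out from it. Finish while still holding it there motionless; leave the phone, the lever handle, the copper tee and the tube cutter where they are.

Things in the scene. Friction and masses are not known exactly. Their poses are not given: they have to be found in the camera images.
- valve: Fixed brass mixer valve at the centre of a plywood board (180 x 150 x 18 mm) lying on the surface. Origin: centre of the board's underside; z up. Round body 47 mm diameter, rim 86 mm above the surface, vertical bore 37 mm diameter, 26 mm deep (floor at 60 mm). Copper tails, axis 40 mm high, along +y, -y, +x to 105 mm from the centre; the rest is lower than 52 mm
- valve_mouth (a point): Centre of the valve's upper rim, 86 mm above the work surface
- nut: Hexagonal silver-grey nut, unscrewed, lying loose on the valve's rim around the cartridge's neck: 41 mm across flats, 14 mm high, 31 mm hole, about 75 g. Origin: centre of its underside; z up; +x is square to one of its flats (one every 60 degrees). At the start its top is 100 mm above the surface, and the cartridge's stem stands 21.5 mm out above it
- cartridge: White cartridge, about 70 g, loose (1 mm clearance) in the valve's bore under the nut, stem up. Origin: centre of its flat underside with three black seals; z from there to the stem. White body with blue band, 35 mm diameter, 25.5 mm high; grey round neck 27 mm, 16 mm high; square brass stem 9.5 mm, 20 mm high, flats square to x and y; 61.5 mm in all
- stem_top (a point): Centre of the top end of the cartridge's stem, 61.5 mm from its underside; axes as the cartridge
- tray: Red plastic parts tray, empty, fixed on the work surface: 200 mm (its x) by 150 mm (its y), walls 4 mm thick and 20 mm high, floor 4 mm thick. Origin: centre of its underside; z up
- stand: Aluminium phone stand, fixed on the surface: foot 105 x 85 x 10 mm, post to a hinge 74 mm above the surface on which the phone sits. Origin: centre of the foot's underside; its level x axis points from the phone's lower end (near the robot) to its upper end
- phone (a joint): Tilt of the phone on its stiff hinge, rad: 0 = lying level, screen up; it grows as the upper end rises and the screen turns to face the robot. Preset; not to be changed
- lens (a point): Phone's front camera (phone 158 x 76 x 8 mm, in portrait on the stand, screen up and leaning towards the robot): small dark disc on the centre line of the screen side, 11 mm from the upper (higher, far) end. z points straight out of the screen, the way the camera looks; x along the phone to its upper end; y across it
- lever_handle: Chromed lever handle of the mixer lying on the surface, 130 mm long, 47 mm wide, 26 mm high; bystander. Origin on its underside, near the middle
- copper_tee: Copper tee fitting lying on the surface, 70 mm long, 50 mm wide, 25 mm high; bystander. Origin on the surface under the crossing of its bores
- tube_cutter: Steel tube cutter with a red feed knob lying on the surface, 120 mm long, 40 mm wide, 23 mm high; bystander. Origin on its underside, near the middle
Things that resemble listed ones, but are neither listed nor needed, are in the scene too. There is more than one size of the stand; the one meant has the size given above.

How it is judged:
On the way, in this order (a step that is already met when the one before it is completed fails the run):
1. the nut lies flat in the tray, let go (x of nut in the frame of tray between -0.085 and 0.085 m and y of nut in the frame of tray between -0.06 and 0.06 m and z of nut in the frame of tray below 0.02 m and angle between the z axis of nut and the z axis of tray, either way round below 0.2 rad and contact force between the fingers and nut below 0.1 N and linear speed of nut below 0.02 m/s), for 0.2 s.
2. the cartridge is drawn out of the valve, clear above its rim (z of cartridge in the frame of valve_mouth above 0.02 m and contact force between the fingers and cartridge above 0.5 N), for 0.1 s.
At the end, for the whole second after the job is handed in: Nut flat in the tray, let go. Fingers hold the cartridge still in the air, nothing else touching it: underside facing the lens, its centre 90-150 mm out along the lens axis and within 20 mm of it in x and y, axes within 0.21 rad. Phone moved under 10 mm, bystanders under 30 mm (all of step 1 and x of cartridge in the frame of lens between -0.02 and 0.02 m and y of cartridge in the frame of lens between -0.02 and 0.02 m and z of cartridge in the frame of lens between 0.09 and 0.15 m and z of stem_top in the frame of lens above 0.135 m and angle between the z axis of cartridge and the z axis of lens, either way round below 0.21 rad and linear speed of cartridge below 0.02 m/s and angular speed of cartridge below 0.2 rad/s and contact force between the fingers and cartridge above 0.5 N and contact force between each of stand, valve and cartridge below 0.1 N and distance of lens from where it was at the start of the episode below 0.01 m and distance of each of lever_handle, copper_tee, tube_cutter from where it was at the start of the episode below 0.03 m); the arm keeps its last pose, push and grip.
It fails at once if the nut is dropped (falls free, from more than about 25 mm) (linear speed of nut above 0.7 m/s and contact force between the fingers and nut below 0.1 N).
It fails at once if the phone is knocked out of its place (10 mm) (distance of lens from where it was at the start of the episode above 0.01 m).
It fails at once if the lever handle, the copper tee or the tube cutter is shifted by 30 mm (distance of any of lever_handle, copper_tee, tube_cutter from where it was at the start of the episode above 0.03 m).
It also fails if it takes over 64 s, if anything falls off the work surface, if the arm or the gripper's body presses on something with over 40 N, if the wrist force passes 120 N, or if a joint passes its speed limit or range.

## Robot

A 6-joint arm with a two-finger parallel gripper is mounted at the origin on the work surface. World frame = base frame: x ahead of the robot, y to its left, z up, the work surface at z = 0. Lengths are in m, angles in rad, forces in N, time in s.
With the tool pointing down it reaches from about 0.35 to 0.775 m from the base axis. Payload 7.3 kg.
Tool frame: the origin (TCP) lies between the finger pads; the fingertips stand 8 mm ahead of it and the grasp point (between the pads) lies 11 mm behind it (robot.nose_length is the distance from the TCP to the fingertips, in m); z points along the fingers, y is the line along which they close (so a half turn about z gives the same grasp; the last joint's range is limited). The gripper opens to 92 mm and grips with 3 to 60 N. Pads are 19 mm wide; open, the fingers measure 130 mm over their backs; the gripper's body (75 mm by 190 mm) begins 47 mm behind the grasp point.
Start: joints at [-1.465, 0.342, 1.524, -0, 1.275, -0.146], TCP at [0.131, -0.508, 0.235] pointing down, gripper open.
Joint ranges: [-2.53, 2.53], [-0.77, 2.02], [0.04, 2.7], [-1, 4.14], [0.28, 2.66], [-3.11, 3.11]. Speed limits (rad/s): [2.57, 2.57, 3.14, 3.14, 3.14, 3.14].

## Interface

Orientations are given as [roll, pitch, yaw] about the fixed x, y, z axes, in that order (R = Rz(yaw) Ry(pitch) Rx(roll)).
In Python, from cell import robot gives the robot as it stands. The module is installed in compiled form; this text tells all that it offers.
- The arm moves only by the shell command python3 -m jog 'ROWS' [FORCE]. ROWS is JSON, a list that holds one entry, the list of rows, each a list of 5 numbers: the gripper's target within -1 to 1 (fully open at 1, half-way at 0, shut at -1), then the shift along the tool's x, y, z in m, then the turn about the tool's z in rad. A call has 1 to 5 rows; each row is the pose to reach, as a shift and turn from the pose commanded when the call began, along the tool's axes at that moment; what a row does not reach only later rows make up. A row lasts 1/12 s, in which the tool goes at most 41.7 mm and 7.16 degrees, less where a joint would pass 70% of its speed; a pose out of reach is approached as far as the arm can. A call with a gripper value outside its range is refused whole. The fingers move at their own pace and stop on an object; FORCE is the grip in N (left out, the last holds). Time passes only in rows, so rows that repeat a pose let the fingers close. It gives the time, the measured TCP pose, the force, the opening and the grip force at its end, in the units of the state.
- robot.observe(): the state, without advancing time (a new reading comes with each control period).
- robot.read_camera(name): name is "scene" or "top" or "wrist"; returns the picture (384x512x3 uint8, red, green, blue); there is no depth.
- robot.camera_model(name): a dict with "camera_matrix" (3x3 intrinsics, pixels), "dist_coeffs" ([k1, k2, p1, p2, k3] as OpenCV has them; the pictures are not rectified), "position" and "attitude" of the camera in the world; the wrist camera has in their place "mount" (4x4, takes a point from camera to tool coordinates, whose origin is the TCP and whose axes are the flange's). Camera axes: x right, y down, z forward; pixel columns grow to the right and rows downward; lengths in m; the calibration is good to about 2 mm. A picture is of the moment at which its call begins: read the wrist's pose just before it. camera_model takes no time and is no camera call.
- robot.hand_in(): hands the job in; it is judged then, once.
The state is a dict: "time": time; "qpos": joint angles; "qvel": joint speeds; "joint_efforts": joint torques, N m; "tool_pos": TCP position; "tool_rot": TCP orientation; "contact_force": force on the tool from outside, world axes, zero at the start; "torque": the same for the moment, N m; "opening": finger opening in m; "grip_force": force on a finger pad.
Only numpy, scipy, OpenCV 4.12 (cv2) and the standard library are available. Lean on these libraries where they do the work, as an engineer would, in place of code of your own. Each camera call takes 0.05 s, during which the arm holds its last target. There are 200 camera calls.

## Working session

There is one attempt and no reset: what is moved stays moved. The work goes in short steps, Python scripts to look and compute and a shell command to move; the robot and the scene stay as the last step left them, time stands still between calls to the robot, and variables do not carry over. Pictures are saved under pics/ and viewed, at most 10 in all, crops included, and the job is handed in when it is done.

```bash
mkdir -p pics
cat > h.py <<'E'
import numpy as np, cv2
from cell import robot
from scipy.spatial.transform import Rotation as R
def cam(n):
    m=robot.camera_model(n); K=np.array(m["camera_matrix"]); d=np.array(m["dist_coeffs"])
    if n=="wrist":
        s=robot.observe(); T=np.array(m["mount"]); Rt=R.from_euler('xyz',s["tool_rot"]).as_matrix()
        return K,d,Rt@T[:3,:3],Rt@T[:3,3]+np.array(s["tool_pos"])
    a=np.array(m["attitude"]); A=a if a.shape==(3,3) else R.from_euler('xyz',a).as_matrix()
    return K,d,A,np.array(m["position"])
def rays(C,px):
    K,d,A,p=C; u=cv2.undistortPoints(np.array(px,float).reshape(-1,1,2),K,d).reshape(-1,2)
    v=np.c_[u,np.ones(len(u))]@A.T; return p,v/np.linalg.norm(v,axis=1)[:,None]
def onz(C,px,z):
    p,v=rays(C,px); return p+v*((z-p[2])/v[:,2])[:,None]
def proj(C,P):
    K,d,A,p=C; return cv2.projectPoints((np.array(P,float).reshape(-1,3)-p)@A,np.zeros(3),np.zeros(3),K,d)[0].reshape(-1,2)
def tri(C1,a,C2,b):
    p,v=rays(C1,[a]);q,w=rays(C2,[b]);v=v[0];w=w[0]
    s=np.linalg.lstsq(np.c_[v,-w],q-p,rcond=None)[0]; A=p+s[0]*v;B=q+s[1]*w
    return (A+B)/2,np.linalg.norm(A-B)
E
python3 - <<'E'
from h import *
for n in("scene","top"):
    im=robot.read_camera(n); cv2.imwrite(f"pics/{n}0.png",im[:,:,::-1]); print(n,robot.camera_model(n))
print(robot.camera_model("wrist"),robot.observe())
E
```

```text
scene {'camera_matrix': array([[372.17861185,   0.        , 253.62355692],
       [  0.        , 372.17861185, 198.62998225],
       [  0.        ,   0.        ,   1.        ]]), 'dist_coeffs': array([1.93733259e-06, 0.00000000e+00, 0.00000000e+00, 0.00000000e+00,
       0.00000000e+00]), 'position': array([1.34723203, 0.33350686, 0.71301816]), 'attitude': array([-2.20117987, -0.01443986,  1.9866934 ])}
top {'camera_matrix': array([[409.51774203,   0.        , 261.15877712],
       [  0.        , 409.51774203, 182.8215181 ],
       [  0.        ,   0.        ,   1.        ]]), 'dist_coeffs': array([0.03467972, 0.        , 0.        , 0.        , 0.        ]), 'position': array([ 0.52493067, -0.00579478,  0.95357977]), 'attitude': array([-3.05923528e+00, -2.90296511e-03, -1.57709398e+00])}
{'camera_matrix': array([[267.97314858,   0.        , 256.47339421],
       [  0.        , 267.97314858, 190.54263283],
       [  0.        ,   0.        ,   1.        ]]), 'dist_coeffs': array([-0.03411074,  0.        ,  0.        ,  0.        ,  0.        ]), 'mount': array([[-1.27952809e-03, -9.5
[... 319 characters left out ...]
': 0.1, 'qpos': array([-1.46501757e+00,  3.42638025e-01,  1.52488578e+00, -4.42797306e-05,
        1.27542995e+00, -1.45968852e-01]), 'qvel': array([-4.70607593e-04,  2.48567740e-06, -3.16797976e-03,  3.96396500e-04,
       -8.77669065e-04,  1.98018425e-04]), 'joint_efforts': array([ 1.43660036e-03, -4.32005811e+01, -2.44693959e+01,  7.19862012e-02,
        5.25501603e-02, -5.29328952e-05]), 'tool_pos': array([ 0.13076332, -0.50809584,  0.23413473]), 'tool_rot': array([-3.14023987e+00, -1.56078415e-04,  2.51760425e-01]), 'contact_force': array([ 0.36127293, -0.06368108,  0.15350651]), 'torque': array([-0.06249743,  0.01368448,  0.0222499 ]), 'grip_force': 0.0, 'opening': 0.09127450993296508}
```

View pics/scene0.png

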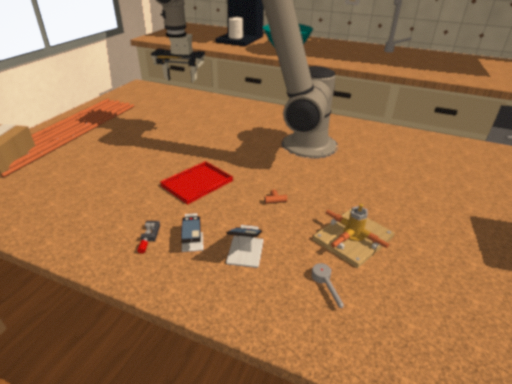

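View pics/top0.png

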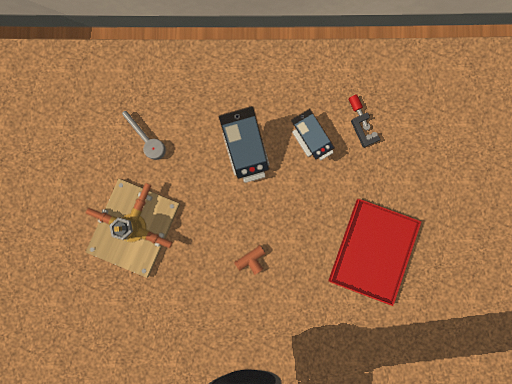

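Both views show the valve at top (122,228), the empty tray at (377,252), and the large phone at (245,143). The small look-alike phone is at (312,135), the tee at (252,260), the lever at (145,140) and the cutter at (363,122). Next I'll enlarge the valve and phone.

Run:
```python
from h import *
im=cv2.imread("pics/top0.png"); sc=cv2.imread("pics/scene0.png")
a=cv2.resize(im[90:190,205:285],None,fx=4.8,fy=4.8,interpolation=3)
b=cv2.resize(sc[210:275,215:275],(320,347),interpolation=3); 
c=np.zeros((480,384+320,3),np.uint8); c[:,:384]=a; c[:347,384:]=b
cv2.imwrite("pics/crop1.png",c)
C=cam("top"); hsv=cv2.cvtColor(im,cv2.COLOR_BGR2HSV)
m=cv2.inRange(hsv,(0,200,100),(4,255,255))
cs,_=cv2.findContours(m,0,1); k=max(cs,key=cv2.contourArea); r=cv2.minAreaRect(k); bp=cv2.boxPoints(r); print("tray px",r)
P=onz(C,bp,0.02); print(P.round(3), P.mean(0), np.linalg.norm(P[0]-P[1]),np.linalg.norm(P[1]-P[2]))
print("nut",onz(C,[(122,228)],0.1))
```

```text
tray px ((374.55010986328125, 251.64251708984375), (68.76008605957031, 89.28900909423828), 19.29004669189453)
[[ 0.378 -0.156  0.02 ]
 [ 0.566 -0.227  0.02 ]
 [ 0.514 -0.371  0.02 ]
 [ 0.328 -0.298  0.02 ]] [ 0.4460929 -0.2630214  0.02     ] 0.2010898984738949 0.15378995030697085
nut [[0.50365545 0.27875658 0.1       ]]
```

View pics/crop1.png

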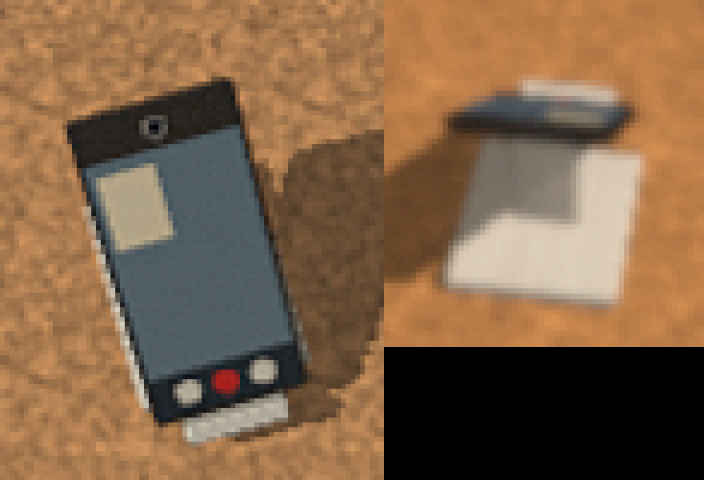

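Run:
```python
from h import *
C=cam("top"); K,d,A,p=C
c=np.array([(68,124),(235,79),(303,382),(158,424),(154,127)],float)/4.8+[205-.0,90-.0]-0.4
# lens frame: x to upper end, y left (z out). 
o=np.array([(.011,.038,0),(.011,-.038,0),(-.147,-.038,0),(-.147,.038,0),(0,0,0)])
for fl in (cv2.SOLVEPNP_ITERATIVE,cv2.SOLVEPNP_SQPNP):
    ok,r,t=cv2.solvePnP(o,c,K,d,flags=fl); Rw=A@cv2.Rodrigues(r)[0]
    print("lens",A@t[:,0]+p); print(Rw.round(3),"tilt",np.arccos(Rw[2,2]),"xdir",np.arctan2(Rw[1,0],Rw[0,0]))
    print((cv2.projectPoints(o,r,t,K,d)[0][:,0]-c).round(2).tolist())
    Pw=o@Rw.T+A@t[:,0]+p
    print("scene",((proj(cam("scene"),Pw)-[215,210])*5.333+[384,0]).round(0).tolist(), "centre",(Pw[0]+Pw[2])/2)
```

```text
lens [0.74238736 0.04196601 0.08379441]
[[ 0.795 -0.27  -0.544]
 [ 0.212  0.963 -0.168]
 [ 0.569  0.018  0.822]] tilt 0.6051203479404699 xdir 0.2607092924581404
[[0.08, 0.23], [-0.55, 0.19], [0.48, -0.07], [-0.55, 0.02], [0.54, -0.38]]
scene [[601.0, 195.0], [436.0, 179.0], [494.0, 138.0], [635.0, 152.0], [522.0, 184.0]] centre [0.68833863 0.02754682 0.04513148]
lens [0.74255326 0.04200168 0.08310212]
[[ 0.796 -0.271 -0.542]
 [ 0.212  0.962 -0.169]
 [ 0.567  0.02   0.823]] tilt 0.6038056598726743 xdir 0.2607173906323599
[[0.1, 0.24], [-0.57, 0.19], [0.47, -0.08], [-0.54, 0.03], [0.54, -0.38]]
scene [[601.0, 196.0], [436.0, 181.0], [494.0, 139.0], [635.0, 152.0], [522.0, 185.0]] centre [0.68845348 0.02756841 0.04451593]
```

```bash
python3 -m jog '[[[1,0.0325,-0.0205,0,0],[1,0.065,-0.041,0,0],[1,0.0974,-0.0616,0,0],[1,0.13,-0.082,0,0],[1,0.162,-0.103,0,0]]]' | tail -1
python3 -m jog '[[[1,0.0325,-0.0205,0,0],[1,0.065,-0.041,0,0],[1,0.0974,-0.0616,0,0],[1,0.13,-0.082,0,0],[1,0.162,-0.103,0,0]]]' |tail -1
python3 -m jog '[[[1,0.035,-0.022,0,0],[1,0.051,-0.057,0,0],[1,0.067,-0.093,0,0],[1,0.083,-0.129,0,0],[1,0.099,-0.165,0,0]]]'
python3 -m jog '[[[1,0.016,-0.036,0,0],[1,0.032,-0.072,0,0],[1,0.048,-0.107,0,0],[1,0.064,-0.142,0,0],[1,0.08,-0.178,0,0]]]'
python3 - <<'E'
from h import *
s=robot.observe();Rt=R.from_euler('xyz',s["tool_rot"]).as_matrix()
print(s["time"],s["tool_pos"],s["tool_rot"],Rt.T@(np.array([.504,.279,.235])-s["tool_pos"]))
# joint phone fit
from scipy.optimize import least_squares
c=np.array([(68,124),(235,79),(303,382),(158,424),(154,127)],float)/4.8+[204.6,89.6]
sc=(np.array([(612,132),(447,122),(490,93),(632,99)],float)-[384,0])/5.333+[214.6,209.6]
o=np.array([(.011,.038,0),(.011,-.038,0),(-.147,-.038,0),(-.147,.038,0),(0,0,0)])
T,S=cam("top"),cam("scene")
def W(q): return o@R.from_euler('ZY',[q[3],-q[4]]).as_matrix().T+q[:3]
f=lambda q:np.r_[(proj(T,W(q))-c).ravel(),(proj(S,W(q)[:4])-sc).ravel()*.5]
q=least_squares(f,[.74,.04,.1,.26,.5]).x; print(q,f(q).round(1), W(q)[:4].mean(0))
E
```

```text
grip_force: 0.0
grip_force: 0.0
time: 1.35
tool_pos: [0.4478, -0.0418, 0.2344]
tool_rot: [-3.141, 0.001, 0.252]
contact_force: [0.6, 0.1, -0.0]
opening: 0.0921
grip_force: 0.0
time: 1.77
tool_pos: [0.4809, 0.1505, 0.2345]
tool_rot: [3.141, 0.0, 0.252]
contact_force: [1.8, -0.8, -0.6]
opening: 0.0921
grip_force: 0.0
1.7667 [0.480941   0.15047525 0.23446578] [3.14138853e+00 4.93309936e-04 2.51853859e-01] [ 0.0543596  -0.11872365 -0.00058527]
[0.73459911 0.04059476 0.11607188 0.27035566 0.64955269] [-0.8  0.2 -0.1 -0.3  1.4  0.2 -0.6  0.5  0.3 -0.5 -0.3  0.1 -0.5 -0.7
  0.5  0.3  0.6  1.2] [0.68241403 0.02613214 0.07494342]
```

```bash
python3 -m jog '[[[1,0.015,-0.035,0,0],[1,0.03,-0.07,0,0],[1,0.045,-0.1,0,0],[1,0.053,-0.117,0.01,0],[1,0.053,-0.117,0.01,0]]]' | tail -6
python3 - <<'E'
from h import *
s=robot.observe();print(s["tool_pos"],s["tool_rot"])
im=robot.read_camera("wrist")[:,:,::-1].copy(); cv2.imwrite("pics/w1.png",im); 
C=cam("wrist"); print(proj(C,[[.504,.279,.1],[.504,.279,.1215]]))
u,v=proj(C,[[.504,.279,.1]])[0].astype(int)
cv2.imwrite("pics/w1c.png",cv2.resize(im[max(v-75,0):v+75,u-100:u+100],None,fx=4,fy=4,interpolation=3)); print(u-100,max(v-75,0))
E
```

```text
time: 2.18
tool_pos: [0.5025, 0.2784, 0.2223]
tool_rot: [-3.141, 0.003, 0.256]
contact_force: [-0.6, -0.8, -0.4]
opening: 0.0918
grip_force: 0.0
[0.5025165  0.27841182 0.22231186] [-3.14096209e+00  2.79688137e-03  2.55631300e-01]
[[254.17910936 184.91748399]
 [254.01208381 190.84624758]]
154 109
```

View pics/w1c.png

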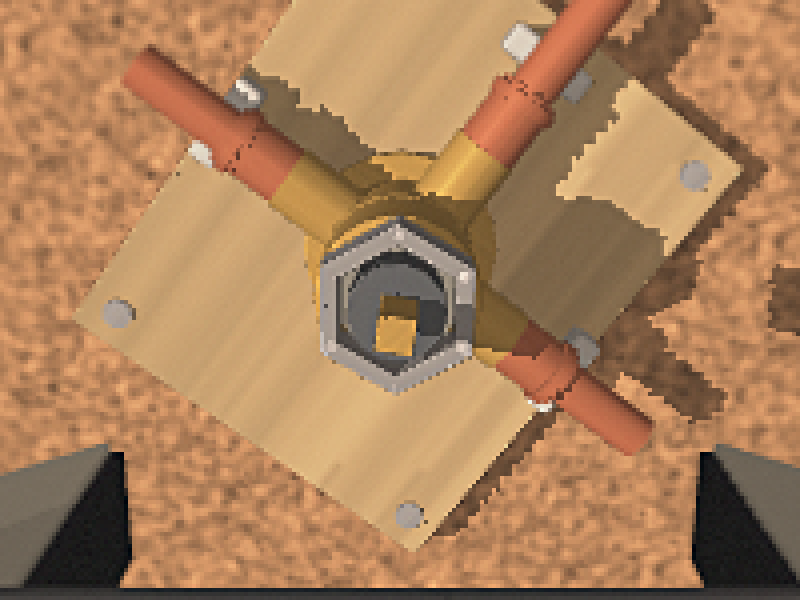

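Close up, the nut's hexagon is centred at crop (397,305), with its left and right flats square to the tool's closing axis. The brass stem top is at (397,337), also square to the tool.

Run:
```python
from h import *
C=cam("wrist")
f=lambda x,y:(154+x/4-.4,109+y/4-.4)
n=onz(C,[f(397,305)],.1)[0]; st=onz(C,[f(397,337)],.1215)[0]; print(n,st)
L=onz(C,[f(320,258),f(320,347),f(475,263),f(474,350)],.1); print(np.linalg.norm((L[0]+L[1]-L[2]-L[3])/2))
s=robot.observe();Rt=R.from_euler('xyz',s["tool_rot"]).as_matrix()
for a in(n,st):print(Rt.T@(a-s["tool_pos"]))
print(s["tool_pos"])
```

```text
[0.50371962 0.28037864 0.1       ] [0.50171973 0.27959459 0.1215    ]
0.04085194812526745
[ 0.00258856 -0.00355174  0.12290142]
[ 0.0003871  -0.00328702  0.10140845]
[0.50247448 0.27644324 0.22291069]
```

```bash
python3 -m jog '[[[1,0.0,-0.003,0,0],[1,0,-0.003,0,0],[1,0,-0.003,0,0],[1,0,-0.003,0,0],[1,0,-0.003,0,0]]]' | tail -6
python3 - <<'E'
from h import *
s=robot.observe();print(s["tool_pos"],s["tool_rot"]);C=cam("wrist")
im=robot.read_camera("wrist")[:,:,::-1].copy(); cv2.imwrite("pics/w2.png",im);print(robot.observe()["tool_pos"]) 
a=cv2.imread("pics/w1.png"); 
def sh(b):
  t=a[b[1]:b[3],b[0]:b[2]]; r=cv2.matchTemplate(im,t,5); l=cv2.minMaxLoc(r)[3]; x,y=l
  q=r[y-1:y+2,x-1:x+2]; dx=(q[1,0]-q[1,2])/(2*(q[1,0]+q[1,2]-2*q[1,1])); dy=(q[0,1]-q[2,1])/(2*(q[0,1]+q[2,1]-2*q[1,1]))
  return np.array([x+dx-b[0],y+dy-b[1]])
d=sh((230,160,277,211)); print("shift",d)
f=lambda x,y:np.array((154+x/4-.4,109+y/4-.4))
n=onz(C,[f(397,305)+d],.1)[0]; st=onz(C,[f(397,337)+d],.1215)[0]; print(n,st)
Rt=R.from_euler('xyz',s["tool_rot"]).as_matrix()
for q in(n,st):print(Rt.T@(q-s["tool_pos"]))
E
```

```text
time: 2.65
tool_pos: [0.5028, 0.2773, 0.2251]
tool_rot: [3.142, -0.001, 0.251]
contact_force: [1.0, -0.4, 0.2]
opening: 0.0916
grip_force: 0.0
[0.50280414 0.27725965 0.2251454 ] [ 3.14151430e+00 -6.21741073e-04  2.50721281e-01]
[0.50279828 0.27735444 0.22507505]
shift [-1.1137238  -0.15249634]
[0.50377155 0.28242166 0.1       ] [0.50163358 0.28151756 0.1215    ]
[ 0.00214006 -0.0047704   0.12514639]
[-0.00014201 -0.00442332  0.10364499]
```

```bash
python3 -m jog '[[[1,0.0015,-0.0046,0.03,0],[1,0.0015,-0.0046,0.065,0],[1,0.0015,-0.0046,0.1,0],[1,0.0015,-0.0046,0.12,0],[1,0.0015,-0.0046,0.128,0]]]' 25| tail -6
python3 -m jog '[[[0.2,0,0,0,0],[-0.2,0,0,0,0],[-0.4,0,0,0,0],[-0.4,0,0,0,0],[-0.4,0,0,0,0]]]' 25 | tail -6
python3 -m jog '[[[-0.4,0,0,0,0],[-0.4,0,0,0,0],[-0.4,0,0,0,0],[-0.4,0,0,0,0],[-0.4,0,0,0,0]]]' 25 | tail -6
```

```text
time: 3.12
tool_pos: [0.5011, 0.2817, 0.0933]
tool_rot: [3.141, 0.006, 0.251]
contact_force: [-0.7, 0.5, -0.4]
opening: 0.0919
grip_force: 0.0
time: 3.53
tool_pos: [0.5037, 0.2831, 0.0982]
tool_rot: [-3.141, -0.003, 0.252]
contact_force: [0.0, -0.6, -1.1]
opening: 0.0629
grip_force: 0.0
time: 3.95
tool_pos: [0.503, 0.2828, 0.0969]
tool_rot: [3.142, -0.0, 0.252]
contact_force: [-0.6, -0.6, 2.3]
opening: 0.0406
grip_force: 24.9
```

```bash
python3 -m jog '[[[-0.6,0,0,-0.008,0],[-0.6,0,0,-0.018,0],[-0.6,0,0,-0.03,0],[-0.6,0,0,-0.045,0],[-0.6,0,0,-0.06,0]]]' | tail -6
python3 -m jog '[[[-0.6,0,0,-0.015,0],[-0.6,0,0,-0.03,0],[-0.6,0,0,-0.045,0],[-0.6,0,0,-0.05,0],[-0.6,0,0,-0.05,0]]]' | tail -6
python3 - <<'E'
from h import *
im=robot.read_camera("wrist")[:,:,::-1]; t=robot.read_camera("top")[:,:,::-1]
cv2.imwrite("pics/w3.png",np.hstack([cv2.resize(im,(512,384))[:,:],cv2.resize(t[150:300,60:180],(288,360))[:384].copy() if 0 else cv2.copyMakeBorder(cv2.resize(t[170:290,70:165],(285,360)),0,24,0,3,0)])[:, :800])
E
```

```text
time: 4.37
tool_pos: [0.5029, 0.2828, 0.158]
tool_rot: [3.142, -0.0, 0.252]
contact_force: [-0.4, 0.1, -1.3]
opening: 0.0409
grip_force: 25.0
time: 4.78
tool_pos: [0.5037, 0.2831, 0.2088]
tool_rot: [-3.141, -0.004, 0.252]
contact_force: [-0.5, 0.2, -0.5]
opening: 0.0404
grip_force: 25.0
```

View pics/w3.png

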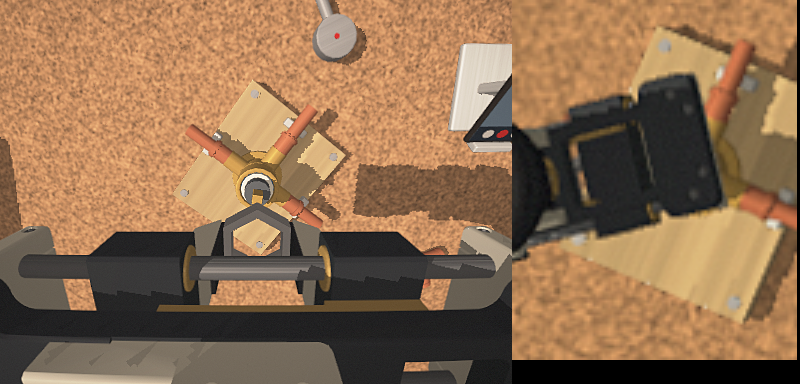

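```bash
python3 -m jog '[[[-0.6,-0.006,0.016,0,0],[-0.6,-0.016,0.045,0,0],[-0.6,-0.028,0.078,0,0],[-0.6,-0.041,0.112,0,0],[-0.6,-0.054,0.146,0,0]]]' | tail -6
python3 -m jog '[[[-0.6,-0.0128,0.0343,0,0],[-0.6,-0.0256,0.0686,0,0],[-0.6,-0.0384,0.103,0,0],[-0.6,-0.0512,0.137,0,0],[-0.6,-0.064,0.1715,0,0]]]' | tail -6
python3 -m jog '[[[-0.6,-0.0128,0.0343,0,0],[-0.6,-0.0256,0.0686,0,0],[-0.6,-0.0384,0.103,0,0],[-0.6,-0.05,0.135,0,0],[-0.6,-0.06,0.165,0,0]]]' | tail -6
python3 -m jog '[[[-0.6,-0.009,0.022,0,0],[-0.6,-0.0137,0.032,0.02,0],[-0.6,-0.0137,0.032,0.05,0],[-0.6,-0.0137,0.032,0.08,0],[-0.6,-0.0137,0.032,0.11,0]]]' | tail -6
```

```text
time: 5.3
tool_pos: [0.4859, 0.1266, 0.2055]
tool_rot: [-3.141, 0.002, 0.253]
contact_force: [0.2, -0.7, -0.7]
opening: 0.0409
grip_force: 25.0
time: 5.72
tool_pos: [0.4666, -0.0555, 0.2058]
tool_rot: [-3.141, 0.002, 0.252]
contact_force: [0.3, 0.0, -0.9]
opening: 0.0407
grip_force: 25.0
time: 6.13
tool_pos: [0.4496, -0.2306, 0.2056]
tool_rot: [-3.14, 0.001, 0.251]
contact_force: [0.3, 0.2, -0.6]
opening: 0.0406
grip_force: 25.0
time: 6.55
tool_pos: [0.4446, -0.2632, 0.0947]
tool_rot: [-3.141, 0.001, 0.251]
contact_force: [0.7, -0.4, -1.4]
opening: 0.0407
grip_force: 25.0
```

```bash
python3 -m jog '[[[-0.6,0,0,0.025,0],[-0.6,0,0,0.05,0],[-0.6,0,0,0.065,0],[-0.6,0,0,0.074,0],[-0.6,0,0,0.077,0]]]' | tail -6
python3 -m jog '[[[-0.6,0,0,0.002,0],[-0.6,0,0,0.004,0],[-0.6,0,0,0.004,0],[-0.6,0,0,0.004,0],[-0.6,0,0,0.004,0]]]' | tail -6
```

```text
time: 6.97
tool_pos: [0.4443, -0.2624, 0.0177]
tool_rot: [-3.138, 0.002, 0.252]
contact_force: [0.1, 0.9, 0.4]
opening: 0.0406
grip_force: 25.0
time: 7.38
tool_pos: [0.4458, -0.2635, 0.0165]
tool_rot: [3.14, -0.001, 0.252]
contact_force: [-0.7, 0.4, 0.1]
opening: 0.0408
grip_force: 25.0
```

No firm contact yet, so I'll lower another 2 mm, release and retreat.

```bash
python3 -m jog '[[[-0.6,0,0,0.001,0],[-0.6,0,0,0.002,0],[-0.6,0,0,0.002,0],[-0.6,0,0,0.002,0],[-0.6,0,0,0.002,0]]]' | tail -6
python3 -m jog '[[[0,0,0,0,0],[0.1,0,0,0,0],[0.2,0,0,0,0],[0.3,0,0,0,0],[0.3,0,0,0,0]]]' | tail -6
python3 -m jog '[[[0.3,0,0,-0.01,0],[0.3,0,0,-0.035,0],[0.3,0,0,-0.07,0],[0.3,0,0,-0.11,0],[0.3,0,0,-0.15,0]]]' | tail -6
python3 - <<'E'
from h import *
s=robot.observe(); C=cam("wrist"); im=robot.read_camera("wrist")[:,:,::-1]; t=robot.read_camera("top")[:,:,::-1]
cv2.imwrite("pics/w4.png",np.hstack([im,cv2.copyMakeBorder(cv2.resize(t[190:310,322:430],(288,320)),0,64,0,0,0)]))
E
```

```text
time: 7.8
tool_pos: [0.4458, -0.2635, 0.0149]
tool_rot: [3.14, -0.001, 0.252]
contact_force: [-2.4, 0.8, 8.4]
opening: 0.0407
grip_force: 25.0
time: 8.22
tool_pos: [0.4454, -0.2632, 0.0136]
tool_rot: [-3.141, 0.0, 0.252]
contact_force: [-0.3, -0.2, -0.3]
opening: 0.0591
grip_force: 0.0
time: 8.63
tool_pos: [0.4449, -0.2628, 0.1657]
tool_rot: [-3.141, 0.001, 0.252]
contact_force: [1.2, -0.1, 0.5]
opening: 0.0597
grip_force: 0.0
```

View pics/w4.png

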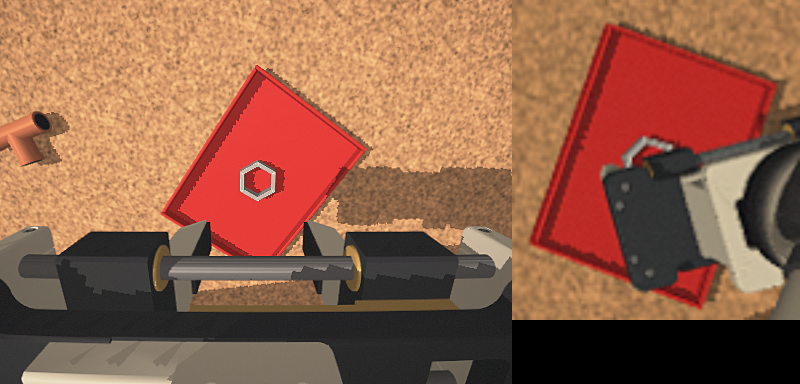

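The nut lies flat near the middle of the tray, at wrist (258,181). On the way back I'll measure the phone with the wrist camera.

```bash
python3 -m jog '[[[0.6,0.0218,-0.0226,-0.0134,0],[0.6,0.0436,-0.0452,-0.0268,0],[0.6,0.0654,-0.0678,-0.0402,0],[0.6,0.0872,-0.0904,-0.0536,0],[0.6,0.109,-0.113,-0.067,0]]]' | tail -6
python3 -m jog '[[[0.6,0.0218,-0.0226,-0.0134,0],[0.6,0.0436,-0.0452,-0.0268,0],[0.6,0.0654,-0.0678,-0.0402,0],[0.6,0.0872,-0.0904,-0.0536,0],[0.6,0.109,-0.113,-0.067,0]]]' | tail -6
python3 -m jog '[[[0.6,0,0,0,0],[0.6,0,0,0,0],[0.6,0,0,0,0],[0.6,0,0,0,0],[0.6,0,0,0,0]]]' | tail -6
python3 - <<'E'
from h import *
C=cam("wrist"); np.savez("wp.npz",A=C[2],p=C[3]); im=robot.read_camera("wrist")[:,:,::-1]; cv2.imwrite("pics/w5.png",im)
l=proj(C,[[.735,.041,.116],[.682,.026,.075]]);print(l)
x,y=(l.mean(0)-[95,75]).astype(int).clip(0); x=min(x,512-190);y=min(y,384-150)
cv2.imwrite("pics/w5c.png",cv2.resize(im[y:y+150,x:x+190],None,fx=4,fy=4,interpolation=3));print(x,y)
E
```

```text
time: 9.15
tool_pos: [0.523, -0.1252, 0.2314]
tool_rot: [-3.142, 0.0, 0.251]
contact_force: [0.8, -0.9, -0.5]
opening: 0.0735
grip_force: 0.0
time: 9.57
tool_pos: [0.6004, 0.0115, 0.2983]
tool_rot: [-3.142, 0.0, 0.252]
contact_force: [-0.4, 0.6, 0.2]
opening: 0.0734
grip_force: 0.0
time: 9.98
tool_pos: [0.5996, 0.0088, 0.2971]
tool_rot: [-3.141, 0.001, 0.25]
contact_force: [-0.5, -0.3, 0.6]
opening: 0.0733
grip_force: 0.0
[[258.12637289  54.22491966]
 [258.99580171 105.55326738]]
163 4
```

View pics/w5c.png

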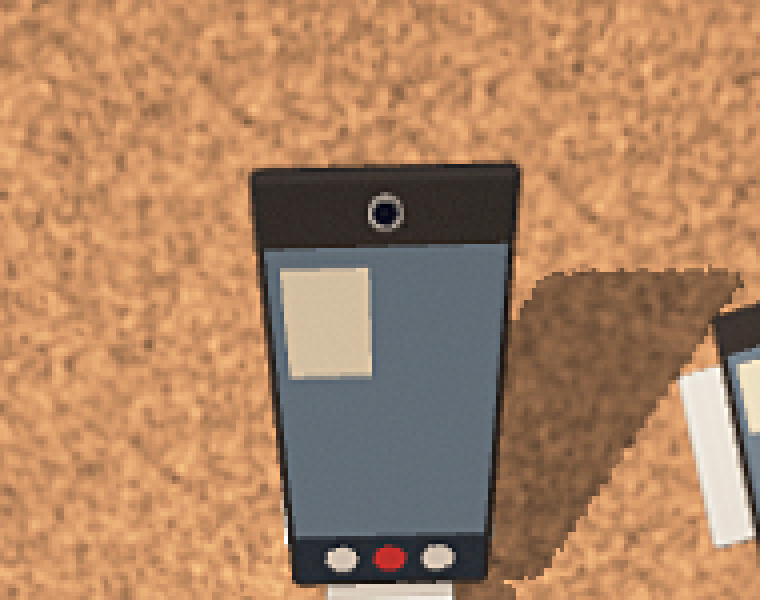

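Run:
```python
from h import *
from scipy.optimize import least_squares
z=np.load("wp.npz"); K,d,_,_=cam("wrist"); W=(K,d,z["A"],z["p"]); T=cam("top")
c=np.array([(68,124),(235,79),(303,382),(158,424),(154,127)],float)/4.8+[204.6,89.6]
w=np.array([(255,183),(517,175),(487,579),(295,582),(386,213)],float)/4+[162.6,3.6]
o=np.array([(.011,.038,0),(.011,-.038,0),(-.147,-.038,0),(-.147,.038,0),(0,0,0)])
X=lambda q:o@R.from_euler('ZY',[q[3],-q[4]]).as_matrix().T+q[:3]
for wt in(0,.5):
  f=lambda q:np.r_[(proj(W,X(q))-w).ravel(),(proj(T,X(q))-c).ravel()*wt]
  q=least_squares(f,[.735,.041,.116,.27,.65]).x; print(q.round(4),f(q).round(1),X(q)[:4].mean(0))
Rl=R.from_euler('ZY',[q[3],-q[4]]).as_matrix(); print(Rl[:,2], "under@",q[:3]+.12*Rl[:,2])
```

```text
[0.7348 0.0396 0.0996 0.2738 0.6127] [-0.1 -0.4  0.1 -0.2 -0.4 -0.2  0.4  0.2  0.1  0.6  0.   0.   0.   0.
  0.   0.   0.   0.   0.   0. ] [0.68128001 0.02453725 0.06054276]
[0.7343 0.0395 0.1038 0.2728 0.6277] [-0.6 -0.7  0.5 -0.4 -0.4 -0.4  0.1 -0.1  0.   0.4  0.1  0.9  0.2  0.7
  1.1  0.8  0.2  0.9  0.6  0.5] [0.68130345 0.02471034 0.06384459]
[-0.56553294 -0.15821547  0.80940741] under@ [0.666444   0.02055321 0.20090631]
```

The phone is seen cleanly, with the lens at crop (386,213). The estimate is lens ≈ (0.734, 0.040, 0.113), yaw 0.27, tilt ≈ 0.63. The tool can't tilt, so the plan is:

1. Grip the stem.
2. Raise the cartridge so it is just barely in the bore.
3. Push it sideways against the rim so it pivots in the pads.

```bash
python3 -m jog '[[[0.6,-0.003,-0.035,0,0],[0.6,-0.006,-0.072,0,0],[0.6,-0.01,-0.11,0,0],[0.6,-0.0135,-0.148,0,0],[0.6,-0.017,-0.186,0,0]]]' | tail -6
python3 -m jog '[[[0.6,-0.0035,-0.038,0,0],[0.6,-0.007,-0.075,0,0],[0.6,-0.0093,-0.1025,0,0],[0.6,-0.0093,-0.1025,0.03,0],[0.6,-0.0093,-0.1025,0.06,0]]]' | tail -6
python3 -m jog '[[[0.6,0,0,0.03,0],[0.3,0,0,0.06,0],[0.1,0,0,0.09,0],[-0.2,0,0,0.113,0],[-0.4,0,0,0.1225,0]]]' 6| tail -6
python3 -m jog '[[[-0.7,0,0,0,0],[-1,0,0,0,0],[-1,0,0,0,0],[-1,0,0,0,0],[-1,0,0,0,0]]]' 6| tail -6
python3 -m jog '[[[-1,0,0,0,0],[-1,0,0,0,0],[-1,0,0,0,0],[-1,0,0,0,0],[-1,0,0,0,0]]]' 6| tail -6
```

```text
time: 10.45
tool_pos: [0.5366, 0.1864, 0.2976]
tool_rot: [3.142, 0.0, 0.25]
contact_force: [1.5, 0.2, 0.6]
opening: 0.0737
grip_force: 0.0
time: 10.87
tool_pos: [0.503, 0.2843, 0.2386]
tool_rot: [-3.141, -0.005, 0.254]
contact_force: [0.8, -0.2, -1.3]
opening: 0.0737
grip_force: 0.0
time: 11.28
tool_pos: [0.5012, 0.2812, 0.1117]
tool_rot: [3.141, 0.006, 0.251]
contact_force: [-1.4, 0.2, -0.0]
opening: 0.0513
grip_force: 0.0
time: 11.7
tool_pos: [0.5037, 0.283, 0.1167]
tool_rot: [-3.141, -0.003, 0.252]
contact_force: [-0.5, -0.6, -0.9]
opening: 0.018
grip_force: 0.0
time: 12.12
tool_pos: [0.5034, 0.2831, 0.116]
tool_rot: [-3.141, -0.002, 0.252]
contact_force: [0.1, 0.7, 5.7]
opening: 0.0098
grip_force: 6.0
```

```bash
python3 -m jog '[[[-1,0,0,-0.003,0],[-1,0,0,-0.008,0],[-1,0,0,-0.013,0],[-1,0,0,-0.018,0],[-1,0,0,-0.018,0]]]' 6| tail -6
python3 -m jog '[[[-1,-0.003,0,0,0],[-1,-0.006,0,0,0],[-1,-0.009,0,0,0],[-1,-0.012,0,0,0],[-1,-0.015,0,0,0]]]' 6| tail -6
python3 - <<'E'
from h import *
im=robot.read_camera("wrist")[:,:,::-1]; t=robot.read_camera("scene")[:,:,::-1]
cv2.imwrite("pics/w6.png",np.hstack([im[90:],cv2.resize(t[190:265,315:400],(288,294),interpolation=3)[:294]]))
E
```

```text
time: 12.53
tool_pos: [0.5034, 0.283, 0.1344]
tool_rot: [-3.141, -0.002, 0.252]
contact_force: [1.0, -0.3, -0.8]
opening: 0.0097
grip_force: 6.0
time: 12.95
tool_pos: [0.4888, 0.2792, 0.1336]
tool_rot: [-3.142, -0.002, 0.252]
contact_force: [2.8, 1.0, 1.2]
opening: 0.0094
grip_force: 6.0
```

View pics/w6.png

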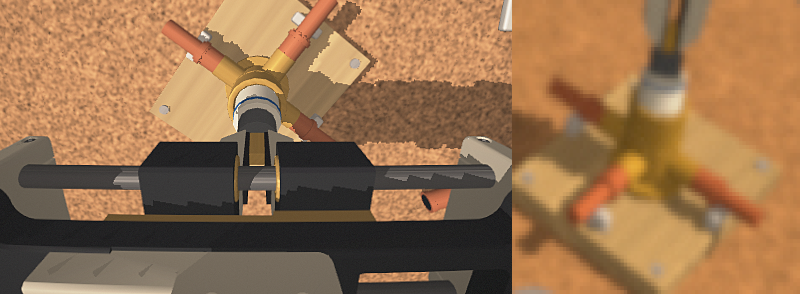

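The cartridge is pivoting as planned: it leans in the mouth at wrist view (258,105), and the side force is about 3 N. I'll carry on to the full tilt, then squeeze and lift out.

```bash
python3 -m jog '[[[-1,-0.003,0,0,0],[-1,-0.006,0,0,0],[-1,-0.009,0,0,0],[-1,-0.012,0,0,0],[-1,-0.0165,0,0,0]]]' 6| tail -6
python3 -m jog '[[[-1,0,0,0,0],[-1,0,0,0,0],[-1,0,0,0,0],[-1,0,0,-0.003,0],[-1,0,0,-0.006,0]]]' 20| tail -6
python3 -m jog '[[[-1,0,0,-0.01,0],[-1,0,0,-0.02,0],[-1,0,0,-0.04,0],[-1,0,0,-0.06,0],[-1,0,0,-0.08,0]]]' 30| tail -6
python3 -m jog '[[[-1,0,0,-0.02,0],[-1,0,0,-0.04,0],[-1,0,0,-0.05,0],[-1,0,0,-0.05,0],[-1,0,0,-0.05,0]]]' 30| tail -6
python3 - <<'E'
from h import *
s=robot.observe();C=cam("wrist"); np.savez("wq.npz",A=C[2],p=C[3],t=s["tool_pos"],r=s["tool_rot"])
im=robot.read_camera("wrist")[:,:,::-1]; cv2.imwrite("pics/w7.png",im); t=robot.read_camera("scene")[:,:,::-1];cv2.imwrite("pics/s7.png",t)
tp=np.array(s["tool_pos"]); u,v=proj(cam("scene"),[tp-[0,0,.02]])[0].astype(int); print(u,v)
cv2.imwrite("pics/w7c.png",np.hstack([cv2.resize(im[80:320,180:340],(400,600),interpolation=3),cv2.resize(t[v-60:v+60,u-40:u+40],(400,600),interpolation=3)]))
E
```

```text
time: 13.47
tool_pos: [0.4718, 0.2748, 0.1327]
tool_rot: [3.141, 0.001, 0.252]
contact_force: [1.9, 0.5, -1.0]
opening: 0.0096
grip_force: 6.0
time: 13.88
tool_pos: [0.4721, 0.2748, 0.139]
tool_rot: [3.141, 0.001, 0.252]
contact_force: [0.5, -0.1, -1.9]
opening: 0.009
grip_force: 20.0
time: 14.3
tool_pos: [0.4724, 0.275, 0.2212]
tool_rot: [-3.142, -0.001, 0.252]
contact_force: [0.4, -0.4, -1.3]
opening: 0.0088
grip_force: 30.0
time: 14.72
tool_pos: [0.4724, 0.2749, 0.2694]
tool_rot: [-3.142, -0.001, 0.252]
contact_force: [-0.3, 1.3, -1.9]
opening: 0.0089
grip_force: 30.0
369 156
```

View pics/w7c.png

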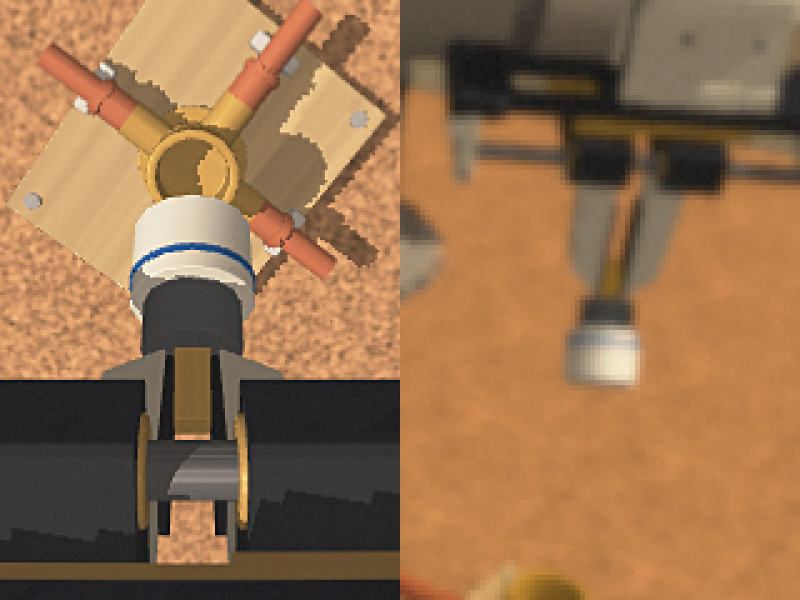

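Run:
```python
from h import *
from scipy.optimize import least_squares
m=robot.camera_model("wrist"); K,d,_,_=cam("wrist"); M=np.array(m["mount"]); C=(K,d,M[:3,:3],M[:3,3])
v=np.array([80+195/2.5,80+278/2.5])-.4
def pts(th,s,x0=0,zp=.001):
    a=np.array([np.sin(th),0,np.cos(th)]); e=np.array([np.cos(th),0,-np.sin(th)]) # a: to underside, e: outward up
    P=np.array([x0,0,zp]); return np.array([P+a*s+e*.0175,P+a*(s-.0255)+e*.0175]),P+a*s
for x0 in(-.002,0,.002):
  f=lambda q:proj(C,pts(*q,x0)[0])[:,1]-v
  q=least_squares(f,[.6,.0545],x_scale=[.1,.01]).x; print(x0,q,f(q),pts(*q,x0)[1])
for th in(.5,.63,.75): print(th,proj(C,pts(th,.0545)[0])[:,1],v,pts(th,.0545)[1])
```

```text
-0.002 [0.76415351 0.05380026] [ 2.84217094e-14 -2.84217094e-14] [0.0352258  0.         0.03984208]
0 [0.75340655 0.05157309] [2.84217094e-14 0.00000000e+00] [0.03528256 0.         0.03861548]
0.002 [0.74243848 0.04932149] [0. 0.] [0.0353456  0.         0.03734116]
0.5 [163.38649025 188.34588806] [157.6 190.8] [0.02612869 0.         0.04882825]
0.63 [158.19490009 187.1136004 ] [157.6 190.8] [0.03210839 0.         0.0450375 ]
0.75 [154.19749905 186.72796783] [157.6 190.8] [0.03714931 0.         0.04087704]
```

The cartridge is clear of the valve, held by its stem and leaning about 0.69 rad, close to the phone's 0.63. I'll carry it to the phone.

```bash
python3 -m jog '[[[-1,0.004,0.013,0,0],[-1,0.011,0.036,0,0],[-1,0.019,0.062,0,-0.01],[-1,0.027,0.088,0,-0.02],[-1,0.035,0.114,0,-0.02]]]' 30| tail -6
python3 -m jog '[[[-1,0.0084,0.026,0,0],[-1,0.0168,0.052,0,0],[-1,0.0252,0.078,0,0],[-1,0.0336,0.104,0,0],[-1,0.041,0.127,0.002,0]]]' 30| tail -6
python3 -m jog '[[[-1,0.006,0.019,0.005,0],[-1,0.011,0.036,0.01,0],[-1,0.015,0.048,0.014,0],[-1,0.017,0.053,0.0155,0],[-1,0.017,0.053,0.0155,0]]]' 30| tail -6
python3 -m jog '[[[-1,0,0,0,0],[-1,0,0,0,0],[-1,0,0,0,0],[-1,0,0,0,0],[-1,0,0,0,0]]]' 30| tail -6
python3 - <<'E'
from h import *
s=robot.observe(); Rt=R.from_euler('xyz',s["tool_rot"]).as_matrix(); U=s["tool_pos"]+Rt@[.034,0,.042]
Rl=R.from_euler('ZY',[.273,-.63]).as_matrix(); print(s["tool_pos"],s["tool_rot"],"U",U)
for z in(.104,.113,.12): print((Rl.T@(U-[.734,.040,z])).round(4))
S=cam("scene"); t=robot.read_camera("scene")[:,:,::-1]; cv2.imwrite("pics/s8.png",t)
u,v=proj(S,[(U+[.734,.04,.113])/2])[0].astype(int); x0,y0=u-50,v-40
big=cv2.resize(t[y0:y0+75,x0:x0+100],None,fx=8,fy=8,interpolation=3)
ph=np.linspace(0,6.28,60); 
for th,c in((.5,(0,255,0)),(.63,(255,0,255)),(.75,(255,255,0))):
  a=np.array([np.sin(th),0,np.cos(th)]);e=np.array([np.cos(th),0,-np.sin(th)])
  for r,ss in((.0175,.0545),(.0175,.029)):
    P=np.array([[0,0,.001]])+a*ss+r*(np.cos(ph)[:,None]*e+np.sin(ph)[:,None]*[0,1,0])
    q=((proj(S,P@Rt.T+s["tool_pos"])-[x0,y0]+.5)*8).astype(int); cv2.polylines(big,[q],True,c,1)
cv2.imwrite("pics/s8c.png",big)
E
```

```text
time: 15.23
tool_pos: [0.5352, 0.1714, 0.2681]
tool_rot: [3.141, 0.002, 0.273]
contact_force: [0.1, 0.3, -0.5]
opening: 0.0096
grip_force: 30.0
time: 15.65
tool_pos: [0.609, 0.0593, 0.2662]
tool_rot: [3.141, 0.001, 0.271]
contact_force: [0.3, -0.1, -1.1]
opening: 0.0092
grip_force: 30.0
time: 16.07
tool_pos: [0.639, 0.0144, 0.2504]
tool_rot: [-3.141, 0.002, 0.271]
contact_force: [0.1, -0.1, -0.9]
opening: 0.0089
grip_force: 30.0
time: 16.48
tool_pos: [0.6388, 0.0161, 0.2521]
tool_rot: [3.141, -0.001, 0.273]
contact_force: [-0.1, 0.0, -1.3]
opening: 0.0092
grip_force: 30.0
[0.63878013 0.01609871 0.2521343 ] [ 3.14130567e+00 -5.38013572e-04  2.72717265e-01] U [0.67154858 0.02525106 0.2101526 ]
[0.0107 0.0026 0.1235]
[0.0054 0.0026 0.1163]
[0.0013 0.0026 0.1106]
```

View pics/s8c.png

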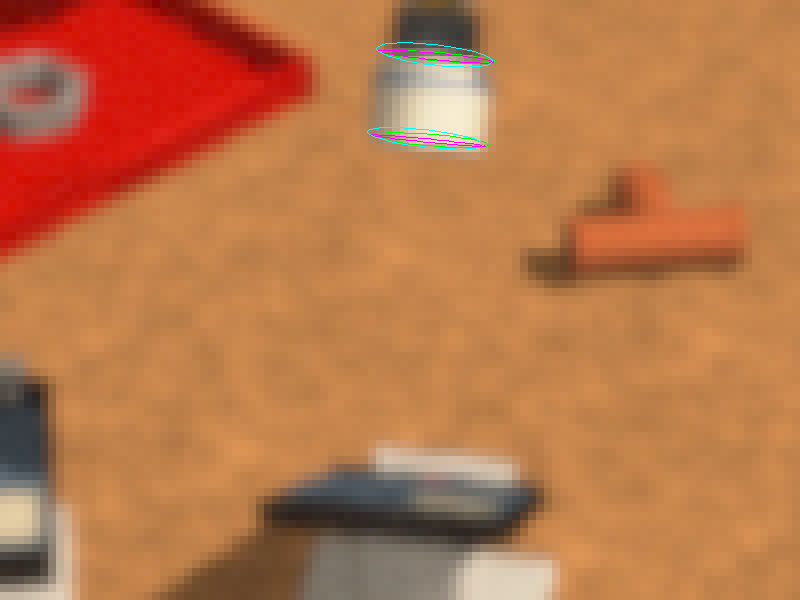

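The image shows the cartridge's underside edge-on and consistent with the measured tilt at (430,148). The nut is still in the tray and the phone is undisturbed. I'll make a small centring shift, settle and hand in.

```bash
python3 -m jog '[[[-1,-0.003,0.002,0,0],[-1,-0.006,0.002,0,0],[-1,-0.006,0.002,0,0],[-1,-0.006,0.002,0,0],[-1,-0.006,0.002,0,0]]]' 30| tail -1
python3 -m jog '[[[-1,0,0,0,0],[-1,0,0,0,0],[-1,0,0,0,0],[-1,0,0,0,0],[-1,0,0,0,0]]]' 30|tail -1
python3 -m jog '[[[-1,0,0,0,0],[-1,0,0,0,0],[-1,0,0,0,0],[-1,0,0,0,0],[-1,0,0,0,0]]]' 30|tail -6
python3 - <<'E'
from cell import robot
import numpy as np
print(np.abs(robot.observe()["qvel"]).max()); print(robot.hand_in())
E
```

```text
grip_force: 30.0
grip_force: 30.0
time: 17.78
tool_pos: [0.6337, 0.0119, 0.2517]
tool_rot: [3.142, 0.0, 0.272]
contact_force: [0.2, 0.5, -0.0]
opening: 0.0092
grip_force: 30.0
0.0015647046277229054
the job is handed in; nothing more can be done
None
```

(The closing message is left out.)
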